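Check the grinder's arbor temperature

TASK

Slide the saw blade grinder's clear guard fully open and leave it open so that the arbor can cool. Then pick up the infrared thermometer, point it squarely at the nut in the middle of the blade from about 9 cm away and hold it steady there for two seconds, without touching the grinder with it. Finally lay it back on the cork mat on its side, as it lay before, setting it down rather than dropping it; leave the other things on the bench undisturbed.

Things in the scene. Friction and masses are not known exactly. Their poses are not given: they have to be found in the camera images.
- machine: saw blade grinder, fixed: grey base plate 300 x 400 x 35 mm. Its blade side, the front, faces its own -x. Origin on the table below the blade; the base reaches from x -90 to +210 mm and y -280 to +120 mm in its frame, z up. Nothing on it is higher than 265 mm.
- hub (a point): target: centre of the outer face of the dark nut (24 mm dia, on a 44 mm flange) in the middle of the upright saw blade (164 mm dia). +x points squarely into the blade, -x out towards whoever faces it, z up along the blade. The blade leans back 0.1 to 0.32 rad, different each time, so +x dips that far below level. The stiff head stays as it is. The nut is 135 to 162 mm above the table.
- guard (a joint): clear sliding guard, m: 0 shut (before the blade), 0.16 fully open at its stop; starts at 0 to 0.03. It opens along -y of machine, takes about 2 to 4 N and stays where left. Upright clear sheet in an aluminium frame, 180 mm wide, 12 mm thick, top edge 205 mm above the table, standing 75 mm in front (-x) of the machine's origin, centred on its y = 0 when shut.
- guard_handle (a point): top centre of the guard's handle: a black square post 22 x 22 mm, standing 60 mm up from the guard's top edge near the guard's +y end, so from 205 to 265 mm above the table; sides parallel to the machine's x and y. Moves with the guard. Clear above and on all sides.
- thermometer: pistol-shaped, lying on its side, about 0.28 kg. Origin on the underside below the barrel; +x is where it looks, +z up as it lies. Grey barrel x -80 to 65 mm, 44 wide (y), 44 high; black nose 36 mm dia to x 90; dark display at the rear. Black handle 34 mm thick goes off along -y from the rear (x -95 to -35) to y -100; trigger at x -45 to -35. Grip across y near x = 10, about the centre of mass.
- nose (a point): centre of the thermometer's front lens, 90 mm ahead of its origin, 22 mm above its underside; the axes are those of thermometer, so it measures along its +x.
- mat: brown cork mat, fixed, 260 (x) x 240 (y) x 6 mm; origin in the middle of its underside. The thermometer lies on it at the start.
- blades: bystander: two spare circular saw blades lying flat in a stack, 190 mm diameter, 6 mm high
- torch: bystander: dark steel torch lying flat, 120 mm long, 31 mm high; origin under its middle
- cleaner: bystander: can, 64 mm diameter, 130 mm high
- wrench: bystander: steel wrench lying flat, 180 mm long
- brush: bystander: brush lying flat, 160 mm long, at most 40 mm high
- mug: bystander: white mug, 80 mm diameter, 90 mm high
Mind the look-alikes: they are no part of the job. What is shaped like the thermometer but orange is not meant.

How it is judged (in metres and radians):
On the way, in this order (a step that is already met when the one before it is completed fails the run):
1. the guard is slid fully open (within 15 mm of its stop) with the thermometer still on its mat (value of joint guard above 0.145 m and distance of thermometer from where it was at the start of the episode below 0.03 m), for 0.2 s.
2. guard open, the thermometer looks at the nut for 1.5 s without a break: line of sight within 15 mm (y, z), 0.2 rad of square, lens 60 to 120 mm off, slower than 30 mm/s and 0.2 rad/s (x of hub in the frame of nose between 0.06 and 0.12 m and y of hub in the frame of nose between -0.015 and 0.015 m and z of hub in the frame of nose between -0.015 and 0.015 m and angle between the x axis of nose and the x axis of hub, either way round below 0.2 rad and linear speed of thermometer below 0.03 m/s and angular speed of thermometer below 0.2 rad/s and value of joint guard above 0.14 m), for 1.5 s.
At the end, for the whole second after the job is handed in: The guard is open (within 20 mm of its stop); the thermometer lies at rest and released on the mat, same side down as at the start (within 0.12 rad of flat, any heading), its origin within 100 mm (x) and 90 mm (y) of the mat's middle (value of joint guard above 0.14 m and x of thermometer in the frame of mat between -0.1 and 0.1 m and y of thermometer in the frame of mat between -0.09 and 0.09 m and z of thermometer in the frame of mat between 0 and 0.015 m and angle between thermometer's own z axis and vertical below 0.12 rad and linear speed of thermometer below 0.02 m/s); the robot touches nothing.
It fails at once if the thermometer falls: out of the fingers and faster than 0.6 m/s (a drop of more than about 18 mm) (contact force between thermometer and the fingers below 0.05 N and linear speed of thermometer above 0.6 m/s).
It fails at once if the thermometer presses on the grinder or its guard with more than 2 N (contact force between thermometer and machine above 2 N).
It fails at once if a bystander (blades, torch, can, wrench, brush, mug) is moved more than 30 mm (distance of any of blades, torch, cleaner, wrench, brush, mug from where it was at the start of the episode above 0.03 m).
It also fails if it takes over 67 s, if anything falls off the work surface, if the arm or the gripper's body presses on something with over 40 N, if the wrist force passes 120 N, or if a joint passes its speed limit or range.

ROBOT

A 7-joint arm with a two-finger parallel gripper is mounted at the origin on the work surface. World frame = base frame: x ahead of the robot, y to its left, z up, the work surface at z = 0. Lengths are in mm, angles in degrees, forces in N, time in s.
With the tool pointing down it reaches from about 400 to 850 mm from the base axis. Payload 6.9 kg.
Tool frame: the origin (TCP) lies at the very end of the fingers, on their centre line; the grasp point (between the pads) lies 19 mm behind it; z points along the fingers, y is the line along which they close (so a half turn about z gives the same grasp; the last joint's range is limited). The gripper opens to 85 mm and grips with 20 to 120 N. Pads are 22 mm wide; open, the fingers measure 114 mm over their backs; the gripper's body (76 mm by 85 mm) begins 54 mm behind the grasp point. The pads swing forward as they close: fully open they stand 13 mm farther back than shut.
Start: joints at [6.045, 29.078, -13.613, 85.955, 7.202, 65.827, -8.869], TCP at [624.989, -0.025, 231.275] pointing down, gripper open.
Joint ranges: [-176.47, 176.47], [-13.61, 117.27], [-81.72, 77.17], [0.22, 143.17], [-87.28, 267.28], [10, 112.55], [-165.47, 165.47]. Speed limits (degrees/s): [136.94, 136.94, 180, 180, 180, 180, 180].

INTERFACE

Orientations are given as [roll, pitch, yaw] about the fixed x, y, z axes, in that order (R = Rz(yaw) Ry(pitch) Rx(roll)).
In Python, from bench import read_state, read_camera, finish_job gives the robot as it stands.
- The arm moves only by the shell command python3 -m pendant 'ROWS' [FORCE]. ROWS is JSON, a list that holds one entry, the list of rows, each a list of 7 numbers: the opening, from 0 (shut) to 1 (fully open), then the shift along the world's x, y, z in m, then the turn, a rotation vector about the world's x, y, z in rad. A call has 1 to 12 rows; each row shifts and turns the commanded pose from where the row before left it; what a row does not reach is not made up. A row lasts 1/12 s, in which the tool goes at most 41.7 mm and 7.16 degrees, less where a joint would pass 70% of its speed; a pose out of reach is approached as far as the arm can. A call is refused whole if a number of a shift passes 0.0417 or a number of a turn 0.125, either way. A call with a gripper value outside its range is refused whole. The fingers move at their own pace and stop on an object; FORCE is the grip in N (left out, the last holds). Time passes only in rows, so rows that do not move let the fingers close. It gives the time, the measured TCP pose, the force, the opening and the grip force at its end, in the units of the state.
- read_state(): the state, without advancing time (a new reading comes with each control period).
- read_camera(name): name is "scene" or "side" or "wrist"; returns a dict with "color" (420x560x3 uint8, red, green, blue), "depth" (420x560 float32, mm along the optical axis (not along the pixel's ray), 0 where there is no reading), "fx", "fy", "cx", "cy" (pixels), "k1" (the pictures are not rectified: a ray, as slopes to the right and down, at radius r is drawn at 1 + k1 r^2 times it, then the intrinsics apply), "rvec" (rotation vector, rad) and "tvec" (3), from world to camera coordinates, as OpenCV has them; the wrist camera has in their place "tool_from_camera" (4x4, takes a point from camera to tool coordinates, whose origin is the TCP and whose axes are the flange's). Camera axes: x right, y down, z forward; pixel columns grow to the right and rows downward; lengths in mm; the calibration is good to about 2 mm. A picture is of the moment at which its call begins: read the wrist's pose just before it.
- finish_job(): hands the job in; it is judged then, once.
The state is a dict: "t": time; "q": joint angles; "joint_vel": joint speeds; "tau": joint torques, N m; "eef_pos": TCP position; "orientation": TCP orientation; "contact_force": force on the tool from outside, world axes, zero at the start; "torque": the same for the moment, N m; "width": opening from 0.0 (shut) to 1.0 (fully open); "grip_force": force on a finger pad.
Only numpy, scipy, OpenCV 4.12 (cv2) and the standard library are available. Lean on these libraries where they do the work, as an engineer would, in place of code of your own. Each camera call takes 0.05 s, during which the arm holds its last target. There are 200 camera calls.

## Working session

There is one attempt and no reset: what is moved stays moved. The work goes in short steps, Python scripts to look and compute and a shell command to move; the robot and the scene stay as the last step left them, time stands still between calls to the robot, and variables do not carry over. Pictures are saved under pics/ and viewed, at most 10 in all, crops included, and the job is handed in when it is done.

```bash
mkdir -p pics
cat > h.py <<'E'
import numpy as np, cv2
from bench import read_state, read_camera
from scipy.spatial.transform import Rotation as Ro
def pose(c,st=None):
    if 'rvec' in c:
        R=cv2.Rodrigues(np.array(c['rvec'],float))[0]; t=np.array(c['tvec'],float).ravel()
        return R.T,-R.T@t          # world_from_cam
    T=np.array(c['tool_from_camera']); Rt=Ro.from_euler('xyz',st['orientation'],degrees=True).as_matrix()
    return Rt@T[:3,:3], Rt@T[:3,3]+np.array(st['eef_pos'])
def slopes(c,uv):
    uv=np.atleast_2d(np.array(uv,float)); d=(uv-[c['cx'],c['cy']])/[c['fx'],c['fy']]; s=d.copy()
    for _ in range(15): s=d/(1+c['k1']*(s**2).sum(1,keepdims=True))
    return s
def rays(c,P,uv):
    s=slopes(c,uv); return P[1], np.c_[s,np.ones(len(s))]@P[0].T
def onplane(c,P,uv,z):
    o,d=rays(c,P,uv); return o+d*((z-o[2])/d[:,2])[:,None]
def cloud(c,P):
    v,u=np.mgrid[0:420,0:560]; o,d=rays(c,P,np.c_[u.ravel(),v.ravel()])
    return (o+d*c['depth'].reshape(-1,1)).reshape(420,560,3)
def snap(n):
    st=read_state(); c=read_camera(n); return c,pose(c,st),st
E
python3 - <<'E'
from h import *
import pickle
a=[]
for n in ['scene','side']:
    c,P,st=snap(n); pickle.dump((c,P,st),open(n+'.pkl','wb')); cv2.imwrite(f'pics/{n}0.png',cv2.resize(c['color'][:,:,::-1],(784,588)))
    print(n,P[1],P[0][:,2],c['fx'],c['k1'],(c['depth']>0).mean())
print(st)
E
```

```text
scene [ 929.02825871 -608.04586246 1230.58596357] [-0.33955696  0.45032135 -0.82577948] 511.5131461410076 0.005874429970508474 0.9957738095238096
side [129.13794435 676.31144214 936.41252606] [ 0.34689784 -0.63741849 -0.68801131] 380.46824455622914 -0.05767357961340408 0.9958503401360544
{'t': 0.05, 'q': array([  6.04713327,  29.12256168, -13.60759476,  86.00608123,
         7.20099297,  65.8280847 ,  -8.86924593]), 'joint_vel': array([ 0.02908488, -0.03179251, -0.03967074, -0.01861781, -0.02626369,
        0.05236275, -0.00863981]), 'tau': array([-4.35479771e-03, -6.22440076e+01, -2.19655797e+00, -2.50500333e+01,
        1.28155065e-02,  7.89734360e-03,  3.35036361e-06]), 'eef_pos': array([ 6.24513119e+02, -1.14103126e-01,  2.30476816e+02]), 'orientation': array([-1.79901857e+02,  1.92911955e-03,  8.99965991e+01]), 'contact_force': array([-0.91516479, -0.2829204 , -0.70330373]), 'torque': array([-0.02888888, -0.01587734, -0.01652031]), 'grip_force': 0.0, 'width': 1.0003843977916183}
```

View pics/scene0.png

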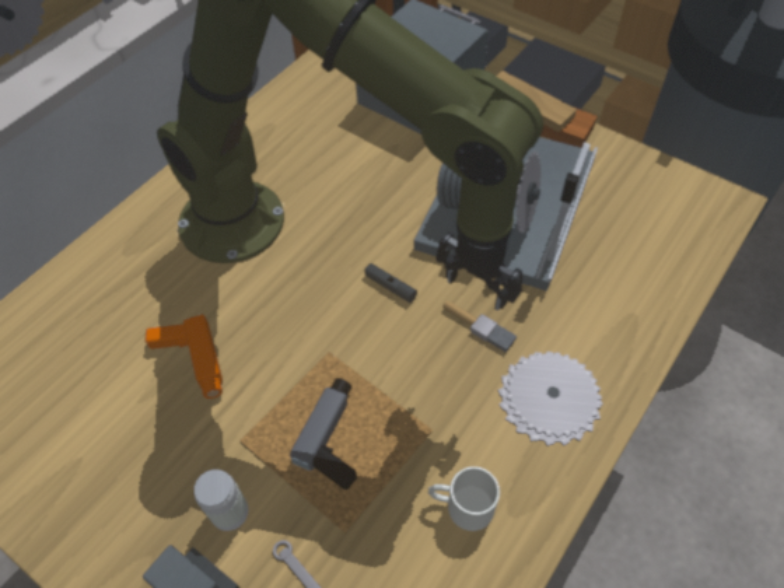

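View pics/side0.png

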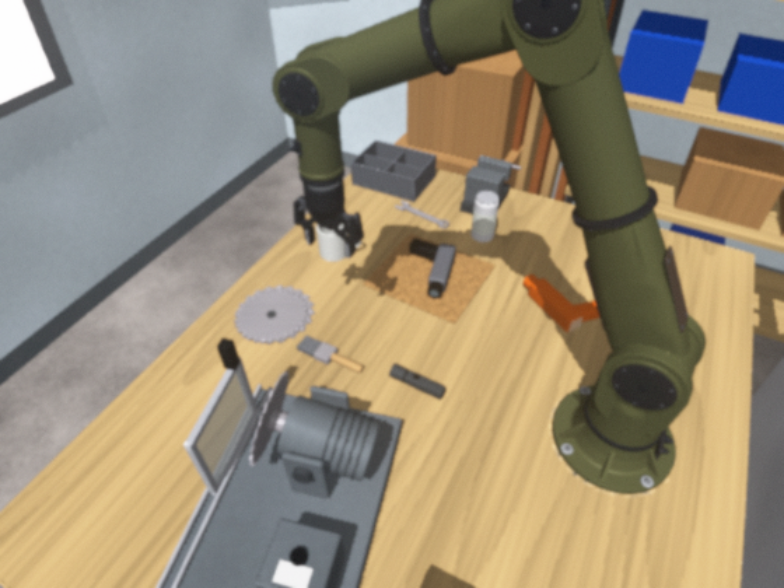

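The scene view shows the grinder at the left rear, with its blade facing world +x, the guard, and a black handle at side-view pixel (228,353). The thermometer lies on the mat at scene-view pixel (320,425), nose up-right, handle towards (340,470). The orange look-alike is at (195,350).

Run:
```python
from h import *
import pickle
for n in ['scene','side']:
    c,P,st=pickle.load(open(n+'.pkl','rb')); W=cloud(c,P); z=W[...,2]
    hsv=cv2.cvtColor(c['color'],cv2.COLOR_RGB2HSV)
    print(n,'table z',np.median(z[(hsv[...,1]>90)&(abs(z)<15)]))
    # base plate
    m=(z>28)&(z<42)&(hsv[...,1]<80)&(W[...,1]>150)&(W[...,0]>250)&(W[...,0]<900)&(W[...,1]<800)
    k,lab,s,_=cv2.connectedComponentsWithStats(cv2.morphologyEx(m.astype('u1'),cv2.MORPH_OPEN,np.ones((3,3))))
    i=1+s[1:,4].argmax(); p=W[lab==i][:,:2].astype('f4'); r=cv2.minAreaRect(p); print(' base',len(p),r,np.round(cv2.boxPoints(r)).tolist())
    # handle: dark pts z>210
    m=(z>212)&(z<275)&(hsv[...,2]<70)&(W[...,1]>100)&(W[...,0]>450)
    k,lab,s,cen=cv2.connectedComponentsWithStats(m.astype('u1'))
    for i in range(1,k):
        if s[i,4]>15: q=W[lab==i]; print(' handle',s[i],np.median(q,0),np.percentile(q,[3,97],axis=0).round().tolist())
    # mat
    m=((hsv[...,1]>90)&(W[...,0]>350)&(W[...,0]<1000)&(W[...,1]<0)&(W[...,1]>-500)&(abs(z-6)<12))
    # thermometer: z>14 & in mat zone, low sat
    m=(z>15)&(z<70)&(hsv[...,1]<110)&(W[...,0]>450)&(W[...,0]<750)&(W[...,1]<-100)&(W[...,1]>-420)
    k,lab,s,cen=cv2.connectedComponentsWithStats(m.astype('u1'))
    for i in range(1,k):
        if s[i,4]>150:
            q=W[lab==i]; print(' obj',s[i],q.mean(0).round(),np.percentile(q,[2,98],axis=0).round().tolist())
    # top of the barrel
    m=(z>43)&(z<58)&(W[...,0]>450)&(W[...,0]<750)&(W[...,1]<-100)&(W[...,1]>-420)
    k,lab,s,cen=cv2.connectedComponentsWithStats(m.astype('u1'))
    for i in range(1,k):
        if s[i,4]>100:
            q=W[lab==i]; g=hsv[...,2][lab==i]; r=cv2.minAreaRect(q[:,:2].astype('f4')); print(' top',s[i],q.mean(0).round(1),r,np.median(q[:,2]))
    # blade plane: pts in machine region z 70..235
    np.save(n+'W.npy',W)
c,P,st=pickle.load(open('side.pkl','rb'))
cv2.imwrite('pics/sideg.png',cv2.resize(c['color'][230:410,90:330,::-1],None,fx=3.3,fy=3.3,interpolation=2))
```

```text
scene table z -0.7949780239030133
 base 2010 ((541.7496337890625, 405.73712158203125), (106.56012725830078, 406.7820129394531), 14.445840835571289) [[439.0, 589.0], [541.0, 195.0], [644.0, 222.0], [543.0, 616.0]]
 handle [401 124  12  21 153] [641.52650908 291.94088817 246.65989728] [[632.0, 287.0, 213.0], [651.0, 306.0, 265.0]]
 obj [ 207  270   48   80 1765] [ 511. -292.   44.] [[460.0, -352.0, 19.0], [594.0, -192.0, 53.0]]
 top [ 207  270   47   76 1234] [ 503.1 -290.4   47.9] ((522.57568359375, -264.13690185546875), (120.52595520019531, 176.3757781982422), 11.874481201171875) 48.010967367081435
side table z 0.516442054001061
 base 8163 ((465.2773132324219, 385.8341064453125), (273.60626220703125, 381.0765686035156), 14.01801586151123) [[286.0, 538.0], [379.0, 168.0], [644.0, 234.0], [552.0, 604.0]]
 handle [157 243  14  20 181] [629.04867035 312.00526833 247.01157082] [[625.0, 299.0, 216.0], [640.0, 317.0, 267.0]]
 obj [293 171  32  42 664] [ 498. -267.   43.] [[453.0, -337.0, 20.0], [582.0, -179.0, 53.0]]
 top [293 171  32  36 460] [ 497.5 -273.6   48.1] ((495.7796630859375, -279.5232238769531), (103.8271484375, 191.3041534423828), 40.743160247802734) 48.36691469786393
```

View pics/sideg.png

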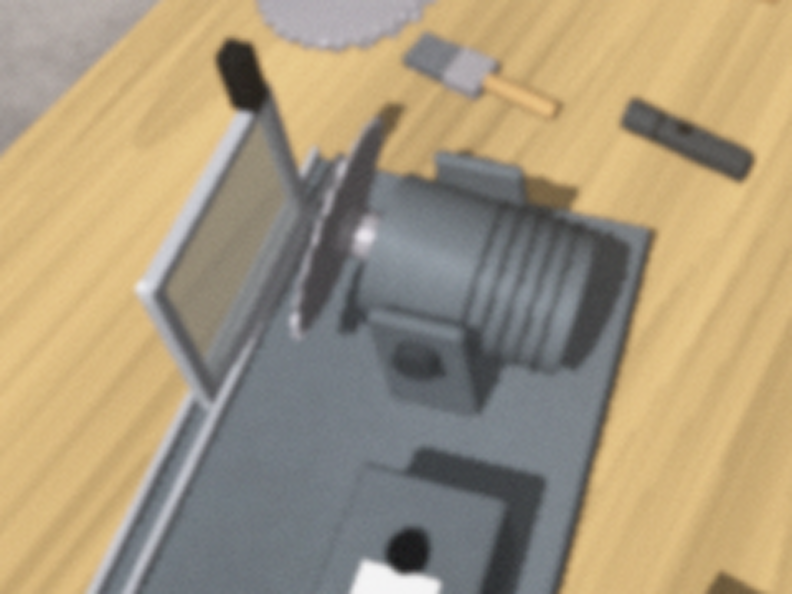

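The crop shows the shut guard with its post at the near end, the blade behind it, and the rail running away from the robot's near side. I'm moving closer with the gripper shut to look from the wrist.

```bash
python3 -m pendant '[[[0,0.002,0.014,0.007,0,0,0.021],[0,0.002,0.014,0.007,0,0,0.021],[0,0.002,0.014,0.007,0,0,0.021],[0,0.002,0.014,0.007,0,0,0.021],[0,0.002,0.014,0.007,0,0,0.021],[0,0.002,0.014,0.007,0,0,0.021],[0,0.002,0.014,0.007,0,0,0.021],[0,0.002,0.014,0.007,0,0,0.021],[0,0.002,0.014,0.007,0,0,0.021],[0,0.002,0.014,0.007,0,0,0.021],[0,0.002,0.014,0.007,0,0,0.021],[0,0.002,0.014,0.007,0,0,0.021]]]'
python3 - <<'E'
from h import *
import pickle
c,P,st=snap('wrist'); pickle.dump((c,P,st),open('w1.pkl','wb')); print(st['eef_pos'],st['orientation'],P)
cv2.imwrite('pics/w1.png',c['color'][:,:,::-1])
W=cloud(c,P); z=W[...,2]; print((c['depth']>0).mean())
hsv=cv2.cvtColor(c['color'],cv2.COLOR_RGB2HSV)
m=(z>250)&(z<275)&(W[...,1]>240)
k,lab,s,cen=cv2.connectedComponentsWithStats(m.astype('u1'))
for i in range(1,k):
    if s[i,4]>30: q=W[lab==i]; print(s[i],q.mean(0),cv2.minAreaRect(q[:,:2].astype('f4')))
E
```

```text
t: 1.1
eef_pos: [649.0, 169.6, 316.0]
orientation: [180.0, -0.0, 104.6]
contact_force: [0.5, 0.0, -0.0]
width: 0.003
grip_force: 0.0
[648.98599347 169.63669931 316.04440733] [ 1.79997150e+02 -6.56564051e-03  1.04572833e+02] (array([[ 9.67738408e-01,  2.39979366e-01,  7.67611702e-02],
       [ 2.51956974e-01, -9.21445954e-01, -2.95727979e-01],
       [-2.37343077e-04,  3.05527835e-01, -9.52183116e-01]]), array([629.15544284, 245.12268939, 458.72819414]))
0.995922619047619
[ 298    0   42   27 1029] [638.92587877 297.07653414 263.06947878] ((638.7202758789062, 298.459716796875), (22.84062957763672, 12.750842094421387), 7.604483127593994)
```

View pics/w1.png

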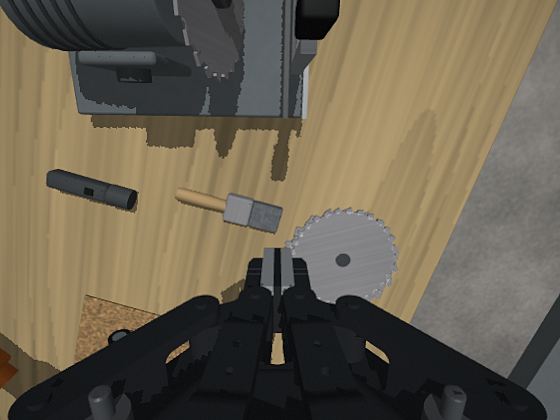

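The post sits at the top right (columns 298–340), in line with the tool's push axis. I'm descending behind it, then pushing.

```bash
python3 -m pendant '[[[0,0,0.011,-0.012,0,0,0],[0,0,0.011,-0.012,0,0,0],[0,0,0.011,-0.012,0,0,0],[0,0,0.011,-0.012,0,0,0],[0,0,0.011,-0.012,0,0,0],[0,0,0.011,-0.012,0,0,0],[0,0,0.011,-0.012,0,0,0],[0,-0.002,0.008,0,0,0,0],[0,-0.002,0.008,0,0,0,0],[0,-0.002,0.008,0,0,0,0],[0,-0.002,0.008,0,0,0,0],[0,-0.002,0.008,0,0,0,0]]]'
python3 -m pendant '[[[0,-0.003,0.012,0,0,0,0],[0,-0.003,0.012,0,0,0,0],[0,-0.003,0.012,0,0,0,0],[0,-0.003,0.012,0,0,0,0],[0,-0.003,0.012,0,0,0,0],[0,-0.003,0.012,0,0,0,0],[0,-0.003,0.012,0,0,0,0],[0,-0.003,0.012,0,0,0,0]]]'
```

```text
t: 2.15
eef_pos: [639.3, 285.3, 232.3]
orientation: [179.9, 0.0, 104.4]
contact_force: [0.8, -2.6, 1.0]
width: -0.001
grip_force: 1.1
t: 2.82
eef_pos: [614.7, 382.2, 231.2]
orientation: [-180.0, 0.0, 104.4]
contact_force: [2.7, -1.5, 0.1]
width: 0.001
grip_force: 1.4
```

```bash
python3 -m pendant '[[[0,-0.003,0.012,0,0,0,0],[0,-0.003,0.012,0,0,0,0],[0,-0.002,0.008,0,0,0,0],[0,-0.001,0.004,0,0,0,0],[0,-0.001,0.004,0,0,0,0],[0,-0.001,0.004,0,0,0,0]]]'
python3 -m pendant '[[[0,-0.001,0.004,0,0,0,0],[0,-0.001,0.004,0,0,0,0],[0,-0.001,0.004,0,0,0,0]]]'
python3 -m pendant '[[[0,-0.001,0.004,0,0,0,0],[0,0,0,0,0,0,0]]]'
```

```text
t: 3.32
eef_pos: [606.1, 414.7, 231.1]
orientation: [-179.7, 1.0, 104.0]
contact_force: [-2.9, -36.3, 13.2]
width: -0.002
grip_force: 17.3
t: 3.57
eef_pos: [606.0, 414.6, 231.3]
orientation: [-179.5, 2.0, 103.5]
contact_force: [-6.7, -64.2, 22.9]
width: 0.004
grip_force: 30.5
t: 3.73
eef_pos: [606.0, 414.4, 231.3]
orientation: [-179.4, 2.3, 103.3]
contact_force: [-8.8, -64.2, 23.7]
width: -0.002
grip_force: 30.8
```

The guard has hit its stop: the force climbed to 64 N with no further travel. I'm backing off and swinging the tool to look at the blade from its front.

```bash
python3 -m pendant '[[[0,0.005,-0.03,0,0,0,0],[0,0.005,-0.03,0,0,0,0],[0,0.005,-0.02,0.02,0,0,0.1],[0,0.01,0,0.03,0,0,0.12],[0,0.01,0,0.03,0,0,0.12],[0,0.02,0,0.02,0,0,0.12],[0,0.02,0,0,0,0,0.12],[0,0.02,0,0,0,0,0.12],[0,0.02,0,0,0,0,0.12],[0,0.02,0,0,0,0,0.12],[0,0.01,0,0,0,0,0.12],[0,0,0,0,0,0,0.12]]]'
python3 -m pendant '[[[0.5,0,0,-0.02,0,0,0.12],[0.5,0,0,-0.02,0,0,0.12],[0.5,0,0,-0.02,0,0,0.12],[0.5,0,0,-0.02,0,0,0.03],[0.5,0,0,0,0,0,0],[0.5,0,0,0,0,0,0]]]'
python3 - <<'E'
from h import *
import pickle
c,P,st=snap('wrist'); pickle.dump((c,P,st),open('w2.pkl','wb')); print(st['q'],c['fx'],c['k1'],P)
cv2.imwrite('pics/w2.png',c['color'][:,:,::-1])
E
```

```text
t: 4.73
eef_pos: [745.8, 361.9, 328.0]
orientation: [-180.0, -0.2, 172.4]
contact_force: [-0.3, -0.0, -0.7]
width: -0.005
grip_force: 0.0
t: 5.23
eef_pos: [744.0, 361.6, 250.1]
orientation: [180.0, -0.2, -165.6]
contact_force: [-0.6, 0.2, 0.1]
width: 0.502
grip_force: 0.0
[-18.24107417  52.20505371 -32.79842249  39.53161348  25.27488735
  93.02309046  65.93148933] 313.08266333042 -0.014328080973429472 (array([[-2.48574357e-01,  9.23496301e-01,  2.92173528e-01],
       [ 9.68612807e-01,  2.37039402e-01,  7.48435158e-02],
       [-1.38928509e-04,  3.01607200e-01, -9.53432262e-01]]), array([668.63516325, 342.11742464, 393.02307775]))
```

View pics/w2.png

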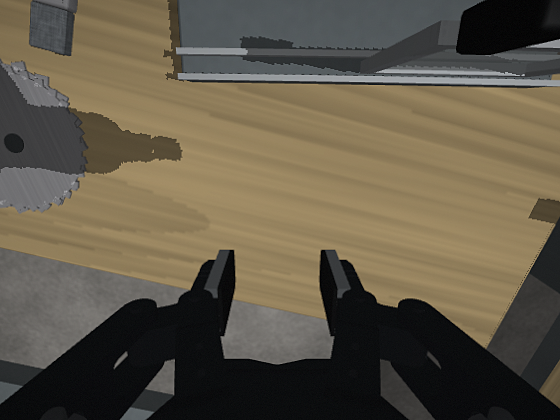

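The wrist camera tilts back over the fingers, so from this side it only sees the base's front edge (row 78) and not the blade. I'm turning the tool half round so the camera stands outward and looks at the blade.

```bash
python3 -m pendant '[[[0.5,-0.006,-0.001,0.004,0,0,-0.121],[0.5,-0.006,-0.001,0.004,0,0,-0.121],[0.5,-0.006,-0.001,0.004,0,0,-0.121],[0.5,-0.006,-0.001,0.004,0,0,-0.121],[0.5,-0.006,-0.001,0.004,0,0,-0.121],[0.5,-0.006,-0.001,0.004,0,0,-0.121],[0.5,-0.006,-0.001,0.004,0,0,-0.121],[0.5,-0.006,-0.001,0.004,0,0,-0.121],[0.5,-0.006,-0.001,0.004,0,0,-0.121],[0.5,-0.006,-0.001,0.004,0,0,-0.121],[0.5,-0.006,-0.001,0.004,0,0,-0.121],[0.5,-0.006,-0.001,0.004,0,0,-0.121]]]'
python3 -m pendant '[[[0.5,0,0,0,0,0,-0.121],[0.5,0,0,0,0,0,-0.121],[0.5,0,0,0,0,0,-0.121],[0.5,0,0,0,0,0,-0.121],[0.5,0,0,0,0,0,-0.121],[0.5,0,0,0,0,0,-0.121],[0.5,0,0,0,0,0,-0.121],[0.5,0,0,0,0,0,-0.121],[0.5,0,0,0,0,0,-0.121],[0.5,0,0,0,0,0,-0.121],[0.5,0,0,0,0,0,-0.121],[0.5,0,0,0,0,0,-0.121]]]'
python3 -m pendant '[[[0.5,0,0,0,0,0,-0.121],[0.5,0,0,0,0,0,-0.121],[0.5,0,0,0,0,0,0],[0.5,0,0,0,0,0,0]]]'
python3 - <<'E'
from h import *
import pickle
c,P,st=snap('wrist'); pickle.dump((c,P,st),open('w3.pkl','wb')); print(st['q'],P)
cv2.imwrite('pics/w3.png',c['color'][:,:,::-1])
for n in ['scene','side']: pickle.dump(snap(n),open(n+'3.pkl','wb'))
E
```

```text
t: 6.28
eef_pos: [672.8, 350.2, 302.0]
orientation: [179.8, -0.1, 110.8]
contact_force: [0.1, 0.4, 0.5]
width: 0.504
grip_force: 0.0
t: 7.28
eef_pos: [673.0, 350.6, 301.8]
orientation: [-179.9, -0.2, 27.7]
contact_force: [0.1, -0.5, -0.4]
width: 0.501
grip_force: 0.0
t: 7.62
eef_pos: [672.9, 350.3, 301.1]
orientation: [-179.9, -0.1, 14.4]
contact_force: [-0.1, -0.1, -0.9]
width: 0.502
grip_force: 0.0
[ -31.06478053   40.6816257     4.31383339   52.84263803   -2.83752478
   86.41184481 -103.2266235 ] (array([[ 2.48931929e-01, -9.22957987e-01, -2.93566770e-01],
       [-9.68520915e-01, -2.37335197e-01, -7.50948883e-02],
       [-3.64300126e-04,  3.03019072e-01, -9.52984423e-01]]), array([748.14859551, 369.34557401, 443.91571965]))
```

View pics/w3.png

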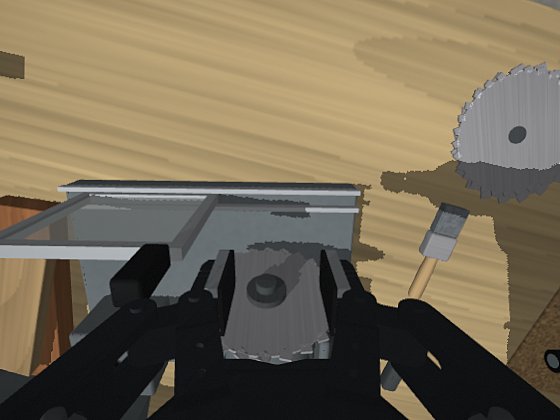

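The blade now shows between the fingers, with the nut at about (264,288) on its flange. Now I fit the blade plane and nut face from depth, and locate the thermometer and mat.

Run:
```python
from h import *
import pickle
c,P,st=pickle.load(open('w3.pkl','rb')); W=cloud(c,P); 
x=np.array([-.9685,-.249,0]); y=np.array([.249,-.9685,0])
def pl(p,it=300,tol=1.5):
    rng=np.random.default_rng(0); best=None
    for _ in range(it):
        a=p[rng.choice(len(p),3,False)]; n=np.cross(a[1]-a[0],a[2]-a[0]); n/=np.linalg.norm(n)+1e-9
        m=abs((p-a[0])@n)<tol
        if best is None or m.sum()>best.sum(): best=m
    q=p[best]; o=q.mean(0); n=np.linalg.svd(q-o)[2][2]; return o,n*np.sign(n[0]),best
R=W[256:352,238:318].reshape(-1,3); R=R[(R[:,2]>60)&(R[:,2]<250)&(R[:,0]<620)]
o,n,b=pl(R); print('blade',len(R),b.sum(),o,n,'lean',np.arcsin(n[2]),'yaw',np.degrees(np.arctan2(n[1],n[0])))
d=(W-o)@n
S=d[270:306:3,244:288:3]; np.set_printoptions(linewidth=200); print(S.round(0).astype(int))
g=cv2.cvtColor(c['color'],cv2.COLOR_RGB2GRAY); print(g[270:306:3,244:288:3])
cv2.imwrite('pics/w3c.png',cv2.resize(c['color'][250:360,215:335,::-1],None,fx=5,fy=5,interpolation=2))
```

```text
blade 7575 6332 [551.94329002 316.97802402 156.72760993] [0.95297284 0.23123347 0.19589243] lean 0.19716742847016577 yaw 13.638905373235238
[[-1  0  0  0  1  1  0  0  1  0  0 -1  0  0  0]
 [-1  0 -1  0  0 -1  0 -1 -1  1  0  0  0  0  0]
 [-1  0  0  0  0 19 19 18 19 18  9  0  0  0  0]
 [ 0 -1  0  8 18 19 19 17 19 18 18  8  7  0 -1]
 [ 0 -1  8  8 19 18 18 19 20 18 18  8  7  7  0]
 [ 1  8  7  8 17 19 19 18 19 19 18  8  7  8 -1]
 [ 0  8  9  8 13 16 18 18 18 17 14  8  7  7 -1]
 [ 1  8  9  8  8 12 13 14 14 13  9  9  8  9  1]
 [ 0  8  8  9  8  9  9 10  9  9  9  7  9  8  0]
 [ 0  2  8  8  9  7  8  8  9  9  8  9  8  5  0]
 [ 1  0  4  7  8  8  8  8  9  8  7  7  6  0  0]
 [ 1  0  1  2  5  6  8  8  7  7  5  4  1  0  1]]
[[89 90 88 92 89 90 91 85 73 72 73 73 70 71 73]
 [88 89 90 91 90 92 83 62 63 72 74 73 71 71 73]
 [88 89 91 95 65 35 41 42 43 41 33 58 73 70 73]
 [89 91 89 40 46 42 43 43 44 43 43 34 32 71 75]
 [89 90 40 45 54 46 47 46 46 44 45 34 37 31 75]
 [90 62 43 44 63 54 47 48 45 46 49 33 34 44 66]
 [91 37 42 44 62 75 74 67 65 61 45 41 45 43 58]
 [90 49 44 42 46 75 76 72 68 58 41 44 44 44 58]
 [91 61 44 43 45 42 61 67 57 47 44 44 44 44 61]
 [90 73 58 42 45 44 43 45 45 44 44 42 45 35 83]
 [90 92 69 69 43 40 43 44 45 42 44 47 46 41 91]
 [90 90 88 71 75 74 64 65 63 62 60 52 51 94 90]]
```

View pics/w3c.png

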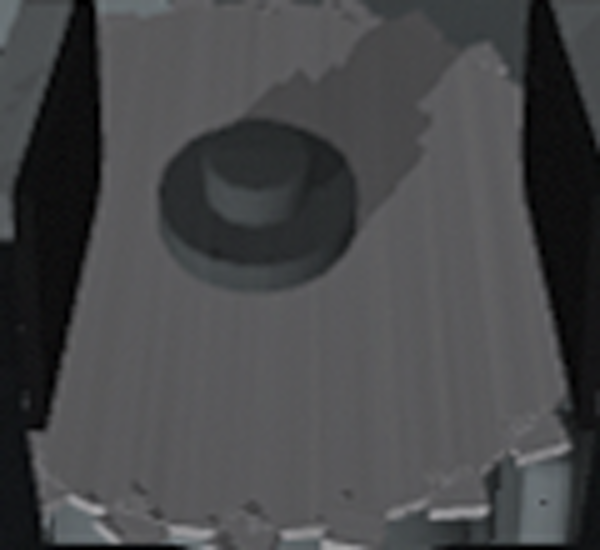

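Run:
```python
from h import *
import pickle
c,P,st=pickle.load(open('w3.pkl','rb')); W=cloud(c,P)
o=np.array([551.943,316.978,156.728]); n=np.array([.95297,.23123,.19589])
d=(W-o)@n; s=np.s_[262:312,240:292]
q=W[s][(d[s]>17)&(d[s]<21)]; print('nut centroid',q.mean(0),len(q), 'd',d[s][(d[s]>17)&(d[s]<21)].mean())
v=np.cross(n,[0,0,1]); v/=np.linalg.norm(v); w=np.cross(v,n)
uv=np.c_[(q-o)@v,(q-o)@w].astype('f4'); print(cv2.minEnclosingCircle(uv),np.ptp(uv,axis=0)); 
u0=(np.percentile(uv,1,axis=0)+np.percentile(uv,99,axis=0))/2; print('mid',o+18.6*n+u0[0]*v+u0[1]*w)
for nme in ['scene3','side3','scene']:
    c,P,st=pickle.load(open(nme+'.pkl','rb')); W=cloud(c,P); z=W[...,2]; hsv=cv2.cvtColor(c['color'],cv2.COLOR_RGB2HSV)
    A=(W[...,0]>430)&(W[...,0]<680)&(W[...,1]<-140)&(W[...,1]>-420)
    m=A&(z>40)&(z<60)&(hsv[...,1]<110)
    k,lab,s,_=cv2.connectedComponentsWithStats(m.astype('u1'))
    i=1+s[1:,4].argmax(); m=lab==i; print(nme,s[i],np.percentile(hsv[...,2][m],[5,25,50,75,95]))
    for t in (55,70,85,100):
        mm=(m&(hsv[...,2]>t)&(z>44)).astype('u1'); k,l2,s2,_=cv2.connectedComponentsWithStats(mm); i=1+s2[1:,4].argmax()
        p=W[l2==i]; v_,u_=np.nonzero(l2==i); pp=onplane(c,P,np.c_[u_,v_],50)
        r=cv2.minAreaRect(p[:,:2].astype('f4')); r2=cv2.minAreaRect(pp[:,:2].astype('f4')); print(t,len(p),np.round(r[0]+r[1]+(r[2],),1),np.round(r2[0]+r2[1]+(r2[2],),1),np.median(p[:,2]))
    # mat: hue/sat darker brown, polygon on z=6
    t=(hsv[...,0]>5)&(hsv[...,0]<20)&A&(abs(z-6)<6)
    print(np.median(hsv[t],0))
```

```text
nut centroid [568.45721476 335.81433421 148.4095319 ] 259 d 18.46357208469301
((-14.232184410095215, -13.077254295349121), 11.738561630249023) [22.653072 23.041296]
mid [568.74692327 335.92270479 147.56792464]
scene3 [ 207  270   47   77 1451] [ 44.   55.  103.  110.  114.5]
55 906 [ 487.7 -281.3   44.8  150.    12.6] [ 489.1 -282.6   44.5  149.4   12.4] 48.77556665459008
70 895 [ 487.1 -282.7   44.4  147.1   11.8] [ 489.3 -283.8   43.9  146.8   12.2] 48.82521190309444
85 844 [ 487.1 -282.6   43.1  144.7   12.6] [ 488.2 -283.5   41.8  144.8   12.2] 48.94322508576829
100 737 [ 485.5 -280.4   40.7  137.8   12.2] [ 486.4 -281.1   39.3  136.4   11.8] 49.03833086464806
[ 17. 119. 145.]
side3 [294 172  31  37 495] [ 56.   72.5 136.  141.  153. ]
55 397 [ 498.5 -285.7   98.5  172.1   41.6] [ 511.7 -259.6  109.5  152.4   16.8] 48.60600150821858
70 339 [ 486.  -274.2   45.9  148.1   13.5] [ 484.1 -269.5   45.9  148.8   13.6] 49.09067643890626
85 336 [ 486.2 -274.9   45.9  146.8   13.5] [ 484.5 -271.1   45.9  145.6   13.6] 49.11261787364754
100 330 [ 486.1 -275.1   43.2  145.8   12. ] [ 484.4 -271.5   42.7  144.4   11.8] 49.13552744716765
[ 17. 128. 211.]
scene [ 207  270   47   77 1442] [ 37.05  52.   102.   111.   116.  ]
55 919 [ 484.6 -269.5   45.2  171.4   12.4] [ 486.3 -270.8   44.4  170.2   12.6] 48.89942107089473
70 824 [ 487.4 -281.3   44.6  147.3   11.9] [ 489.  -282.6   43.6  146.3   12. ] 48.97214445721829
85 778 [ 486.6 -281.1   43.1  143.    11.9] [ 487.9 -282.3   41.9  142.3   11.8] 49.11214457766596
100 718 [ 485.5 -278.7   41.9  134.3   11.9] [ 486.3 -280.    39.4  134.1   11.9] 49.1384445990077
[ 17. 115. 115.]
```

The hub is at (568.6, 335.9, 148) with a lean of about 0.197 rad. The thermometer's grip point is near (483, −261) with heading about 102°. I'm moving above it, then checking with the wrist camera.

```bash
python3 -m pendant '[[[1,-0.01,-0.034,0,0,0,0.09],[1,-0.01,-0.034,0,0,0,0.09],[1,-0.01,-0.034,0,0,0,0.09],[1,-0.01,-0.034,0,0,0,0.09],[1,-0.01,-0.034,0,0,0,0.09],[1,-0.01,-0.034,0,0,0,0.09],[1,-0.01,-0.034,0,0,0,0.09],[1,-0.01,-0.034,0,0,0,0.09],[1,-0.01,-0.034,0,0,0,0.09],[1,-0.01,-0.034,0,0,0,0.09],[1,-0.01,-0.034,0,0,0,0.09],[1,-0.01,-0.034,0,0,0,0.09]]]'
python3 -m pendant '[[[1,-0.012,-0.034,-0.02,0,0,0.075],[1,-0.012,-0.034,-0.02,0,0,0.075],[1,-0.012,-0.034,-0.02,0,0,0.075],[1,-0.012,-0.034,-0.02,0,0,0.075],[1,-0.011,-0.034,-0.02,0,0,0.075],[1,-0.011,-0.034,-0.02,0,0,0.075],[1,0,0,0,0,0,0],[1,0,0,0,0,0,0]]]'
python3 - <<'E'
from h import *
import pickle
c,P,st=snap('wrist'); pickle.dump((c,P,st),open('w4.pkl','wb')); print(st['q'],st['eef_pos'],st['orientation'])
W=cloud(c,P); z=W[...,2]; hsv=cv2.cvtColor(c['color'],cv2.COLOR_RGB2HSV)
A=(W[...,0]>400)&(W[...,0]<680)&(W[...,1]<-120)&(W[...,1]>-440)
for t in (60,80):
    m=(A&(z>44)&(z<56)&(hsv[...,2]>t)&(hsv[...,1]<110)).astype('u1'); k,l,s,_=cv2.connectedComponentsWithStats(m); i=1+s[1:,4].argmax(); p=W[l==i]; print(s[i],cv2.minAreaRect(p[:,:2].astype('f4')),np.median(p[:,2]))
cv2.imwrite('pics/w4.png',c['color'][:,:,::-1])
E
```

```text
t: 8.77
eef_pos: [552.4, -60.6, 299.8]
orientation: [179.9, -0.0, 76.4]
contact_force: [0.4, -0.7, 1.2]
width: 1.0
grip_force: 0.0
t: 9.43
eef_pos: [481.2, -265.6, 178.3]
orientation: [-179.9, -0.0, 101.6]
contact_force: [-0.3, 0.6, 0.7]
width: 0.997
grip_force: 0.0
[ 32.7432321   25.20161386  -9.45653161 101.85952872   5.03800017
  53.47468182  32.74327965] [ 481.20098227 -265.56153128  178.29653405] [-1.79875143e+02 -4.67641242e-02  1.01583026e+02]
[ 254  127   51  150 6881] ((486.13714599609375, -279.47979736328125), (43.68893051147461, 146.0782928466797), 12.095749855041504) 50.010540222558234
[ 255  127   49  148 6368] ((485.25286865234375, -276.67462158203125), (41.51676559448242, 140.30433654785156), 12.26004409790039) 50.08190626688389
```

View pics/w4.png

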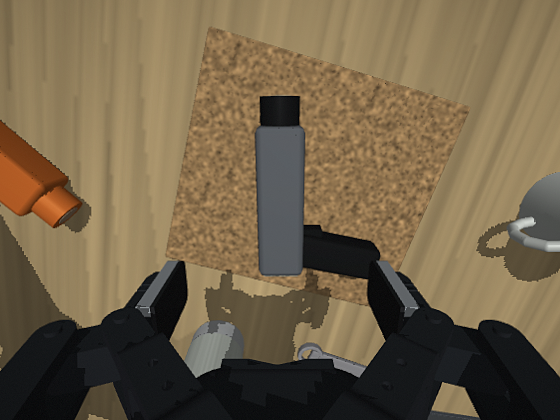

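The thermometer is centred between the fingers, nose up at (280,110), handle to the right, and the mat is all visible. Descending to grip.

```bash
python3 -m pendant '[[[1,0.001,0.003,-0.03,0,0,0.009],[1,0,0,-0.03,0,0,0],[1,0,0,-0.03,0,0,0],[1,0,0,-0.03,0,0,0],[1,0,0,-0.02,0,0,0],[1,0,0,-0.014,0,0,0],[1,0,0,-0.01,0,0,0],[1,0,0,0,0,0,0]]]'
python3 -m pendant '[[[0.3,0,0,0,0,0,0],[0.3,0,0,0,0,0,0],[0.3,0,0,0,0,0,0],[0.3,0,0,0,0,0,0],[0.3,0,0,0,0,0,0],[0.3,0,0,0,0,0,0],[0.3,0,0,0,0,0,0],[0.3,0,0,0,0,0,0]]]' 50
```

```text
t: 10.15
eef_pos: [484.5, -258.2, 14.2]
orientation: [-180.0, -0.1, 102.5]
contact_force: [0.0, 0.1, -0.2]
width: 1.001
grip_force: 0.0
t: 10.82
eef_pos: [484.6, -260.3, 16.6]
orientation: [179.9, 0.1, 102.3]
contact_force: [-1.5, 1.0, 6.9]
width: 0.507
grip_force: 52.4
```

```bash
python3 -m pendant '[[[0.3,0,0,0.01,0,0,0],[0.3,0,0,0.02,0,0,0],[0.3,0,0,0.03,0,0,0],[0.3,0,0,0.035,0,0,0],[0.3,0,0,0.035,0,0,0],[0.3,0,0,0.035,0,0,0],[0.3,0.006,0.015,0.01,0,0,0.04],[0.3,0.012,0.03,0.01,0,0,0.08],[0.3,0.012,0.03,0.01,0,0,0.08],[0.3,0.012,0.03,0.01,0,0,0.08],[0.3,0.012,0.03,0.01,0,0,0.08],[0.3,0.012,0.03,0.01,0,0,0.08]]]'
python3 -m pendant '[[[0.3,0.012,0.03,0,0,0,0.08],[0.3,0.012,0.03,0,0,0,0.08],[0.3,0.012,0.03,0,0,0,0.08],[0.3,0.012,0.03,0,0,0,0.08],[0.3,0.012,0.03,0,0,0,0.08],[0.3,0.012,0.03,0,0,0,0.08],[0.3,0.012,0.03,0,0,0,0.08],[0.3,0.012,0.03,0,0,0,0.08],[0.3,0.012,0.03,0,0,0,0.08],[0.3,0.012,0.03,0,0,0,0.08],[0.3,0.012,0.03,0,0,0,0.08],[0.3,0.012,0.03,0,0,0,0.08]]]'
python3 -m pendant '[[[0.3,0.01,0.03,0,0,0,0.06],[0.3,0.01,0.03,0,0,0,0.06],[0.3,0.008,0.03,0,0,0,0.04],[0.3,0.006,0.015,0,0,0,0.03],[0.3,0,0.006,0,0,0,0.01],[0.3,0,0,0,0.012,-0.048,0],[0.3,0,0,0,0.012,-0.048,0],[0.3,0,0,0,0.012,-0.048,0],[0.3,0,0,0,0.012,-0.048,0],[0.3,0,0,0,0,0,0],[0.3,0,0,0,0,0,0]]]'
cat > chk.py <<'E'
from h import *
st=read_state(); R=Ro.from_euler('xyz',st['orientation'],degrees=True)
g=Ro.from_euler('xyz',[180,0,102.3],degrees=True); t0=Ro.from_euler('z',102.1,degrees=True)
T=R*g.inv()*t0; X,Y,Z=T.as_matrix().T
n=np.array([.953,.231,.196]); Tg=Ro.from_euler('zy',[np.degrees(np.arctan2(-n[1],-n[0])),np.degrees(.197)],degrees=True)
hub=np.array([568.6,335.9,148.]); p=np.array(st['eef_pos']); nose=p+78.4*X+11.4*Z
print('hub in nose',(hub-nose)@np.c_[X,Y,Z],'ang',np.arccos(-X@n)); Xg,_,Zg=Tg.as_matrix().T
print('shift mm',hub-90*Xg-78.4*Xg-11.4*Zg-p,'turn rad',(Tg*T.inv()).as_rotvec(), st['t'])
E
python3 chk.py
```

```text
t: 11.82
eef_pos: [549.6, -93.1, 240.9]
orientation: [-180.0, -0.0, 127.8]
contact_force: [0.7, -0.1, -3.1]
width: 0.507
grip_force: 51.8
t: 12.82
eef_pos: [693.7, 266.4, 239.9]
orientation: [-180.0, -0.1, -177.2]
contact_force: [1.7, -0.1, -2.8]
width: 0.506
grip_force: 51.8
t: 13.73
eef_pos: [727.2, 374.7, 240.9]
orientation: [-179.9, 11.2, -166.0]
contact_force: [0.3, -0.8, -3.5]
width: 0.506
grip_force: 51.9
hub in nose [ 99.87775632  -0.17416072 -70.67497098] ang 0.004712510992049261
shift mm [  -0.36044525    0.9038515  -136.12102626] turn rad [-0.0462137   0.38781266  0.00185953] 13.7333
```

```bash
sed -i "s/'zy'/'ZY'/" chk.py; python3 -m pendant '[[[0.3,0.004,0.001,-0.01,0,0,0],[0.3,0,0,-0.015,0,0,0],[0.3,0,0,-0.015,0,0,0],[0.3,0,0,-0.015,0,0,0],[0.3,0,0,-0.01,0,0,0],[0.3,0,0,-0.006,0,0,0],[0.3,0,0,0,0,0,0],[0.3,0,0,0,0,0,0]]]'
python3 chk.py
python3 - <<'E'
from h import *
import pickle
c,P,st=snap('scene'); pickle.dump((c,P,st),open('s5.pkl','wb')); a=c['color'][60:240,250:470,::-1]
c,P,st=snap('side'); pickle.dump((c,P,st),open('d5.pkl','wb')); b=c['color'][200:380,80:300,::-1]
cv2.imwrite('pics/c5.png',cv2.resize(np.hstack([a,b]),(792,324),interpolation=2))
E
```

```text
t: 14.4
eef_pos: [732.3, 377.0, 169.1]
orientation: [180.0, 11.3, -166.0]
contact_force: [0.9, 0.3, -3.4]
width: 0.507
grip_force: 51.9
hub in nose [91.2440199   0.98265641  1.06390373] ang 0.004438823911102125
shift mm [-1.04482122 -1.69848611  0.72210287] turn rad [-0.0010212   0.00021947 -0.00261662] 14.4
```

View pics/c5.png

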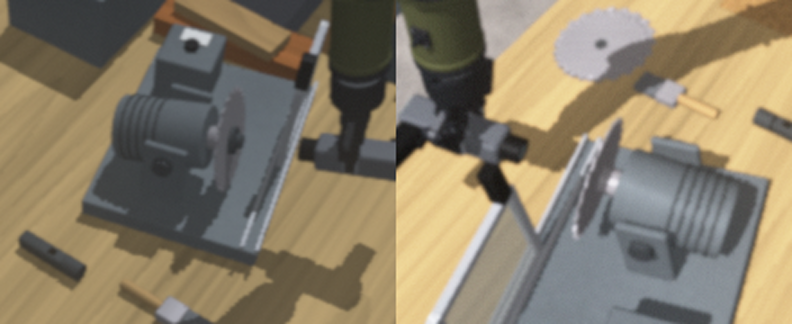

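The thermometer points at the nut: in the left crop the nose is at (305,150) and the nut at (237,138). I'll hold, and check the nose's pose in the grip from depth.

```bash
python3 -m pendant '[[[0.3,0,-0.001,0,0,0,0],[0.3,0,0,0,0,0,0],[0.3,0,0,0,0,0,0],[0.3,0,0,0,0,0,0],[0.3,0,0,0,0,0,0],[0.3,0,0,0,0,0,0],[0.3,0,0,0,0,0,0],[0.3,0,0,0,0,0,0],[0.3,0,0,0,0,0,0],[0.3,0,0,0,0,0,0],[0.3,0,0,0,0,0,0],[0.3,0,0,0,0,0,0]]]'
python3 -m pendant '[[[0.3,0,0,0,0,0,0],[0.3,0,0,0,0,0,0],[0.3,0,0,0,0,0,0],[0.3,0,0,0,0,0,0],[0.3,0,0,0,0,0,0],[0.3,0,0,0,0,0,0],[0.3,0,0,0,0,0,0],[0.3,0,0,0,0,0,0],[0.3,0,0,0,0,0,0],[0.3,0,0,0,0,0,0],[0.3,0,0,0,0,0,0],[0.3,0,0,0,0,0,0]]]'
cat >> chk.py <<'E'
import pickle
for f in ('s5','d5'):
    c,P,_=pickle.load(open(f+'.pkl','rb')); W=cloud(c,P); L=(W-nose)@np.c_[X,Y,Z]
    m=(L[...,0]>-130)&(L[...,0]<15)&(abs(L[...,1])<35)&(abs(L[...,2])<35); q=L[m]
    print(f,'front',np.percentile(q[:,0],[98,99.5]))
    for a,b in ((-24,-4),(-60,-30),(-130,-110)):
        r=q[(q[:,0]>a)&(q[:,0]<b)]
        if len(r)>20: print(a,b,len(r),'y',np.percentile(r[:,1],[3,97]).round(1),'z',np.percentile(r[:,2],[3,50,97]).round(1))
E
python3 chk.py
```

```text
t: 15.5
eef_pos: [732.0, 376.0, 169.2]
orientation: [180.0, 11.3, -166.0]
contact_force: [0.4, -0.5, -3.3]
width: 0.508
grip_force: 51.9
t: 16.5
eef_pos: [732.0, 376.0, 169.3]
orientation: [180.0, 11.3, -166.0]
contact_force: [0.4, 0.4, -3.5]
width: 0.511
grip_force: 51.9
hub in nose [ 9.07300537e+01 -1.20131466e-02  7.96196720e-01] ang 0.0046827808734949536
shift mm [-0.71717211 -0.65639703  0.48329959] turn rad [-0.00104367  0.00069142 -0.00296643] 16.5
s5 front [-1.3481884   0.89783071]
-24 -4 94 y [-5.1 22. ] z [-10.5  11.1  17.9]
-60 -30 222 y [-13.5  26.6] z [-19.5  14.7  22.8]
-130 -110 175 y [-16.8  27. ] z [-17.2  16.5  22.5]
d5 front [1.15435317 1.92630518]
-24 -4 135 y [-20.9  10.6] z [-2.4 14.4 20.1]
-60 -30 271 y [-25.5  15.2] z [-10.7  21.5  25. ]
-130 -110 46 y [-33.6   2. ] z [ 0.2 21.6 25. ]
```

The depth in both views agrees with the assumed nose pose within about 3 mm, and it was held for over two seconds. Returning the way it came.

```bash
python3 -m pendant '[[[0.3,0,0,0,0,0,0],[0.3,0,0,0,0,0,0],[0.3,0,0,0.01,0,0,0],[0.3,0,0,0.02,0,0,0],[0.3,0,0,0.02,0,0,0],[0.3,0,0,0.02,0,0,0],[0.3,0,0,0,-0.012,0.048,0],[0.3,0,0,0,-0.012,0.048,0],[0.3,0,0,0,-0.012,0.048,0],[0.3,0,0,0,-0.012,0.048,0],[0.3,-0.006,-0.015,0,0,0,-0.04],[0.3,-0.012,-0.03,0,0,0,-0.08]]]'
python3 -m pendant '[[[0.3,-0.012,-0.03,0,0,0,-0.08],[0.3,-0.012,-0.03,0,0,0,-0.08],[0.3,-0.012,-0.03,0,0,0,-0.08],[0.3,-0.012,-0.03,0,0,0,-0.08],[0.3,-0.012,-0.03,0,0,0,-0.08],[0.3,-0.012,-0.03,0,0,0,-0.08],[0.3,-0.012,-0.03,0,0,0,-0.08],[0.3,-0.012,-0.03,0,0,0,-0.08],[0.3,-0.012,-0.03,0,0,0,-0.08],[0.3,-0.012,-0.03,0,0,0,-0.08],[0.3,-0.012,-0.03,0,0,0,-0.08],[0.3,-0.012,-0.03,0,0,0,-0.08]]]'
python3 -m pendant '[[[0.3,-0.012,-0.033,0,0,0,-0.08],[0.3,-0.012,-0.033,0,0,0,-0.08],[0.3,-0.012,-0.033,0,0,0,-0.08],[0.3,-0.012,-0.033,0,0,0,-0.08],[0.3,-0.012,-0.033,0,0,0,-0.08],[0.3,-0.012,-0.033,0,0,0,-0.08],[0.3,-0.008,-0.02,0,0,0,-0.03],[0.3,-0.005,-0.013,0,0,0,-0.01],[0.3,0,0,0,0,0,0],[0.3,0,0,0,0,0,0]]]'
```

```text
t: 17.5
eef_pos: [713.3, 335.9, 236.3]
orientation: [179.8, -0.2, -172.7]
contact_force: [-0.5, -0.0, -3.3]
width: 0.512
grip_force: 51.8
t: 18.5
eef_pos: [569.7, -30.1, 240.6]
orientation: [179.9, 0.1, 131.9]
contact_force: [0.8, -1.1, -3.9]
width: 0.508
grip_force: 51.8
t: 19.33
eef_pos: [485.5, -259.7, 239.9]
orientation: [179.9, -0.0, 102.4]
contact_force: [-0.1, -0.4, -3.5]
width: 0.507
grip_force: 51.9
```

Back over the original spot. Lowering to just above the mat, then in small steps until the weight comes off.

```bash
python3 -m pendant '[[[0.3,0,0,-0.02,0,0,0],[0.3,0,0,-0.035,0,0,0],[0.3,0,0,-0.035,0,0,0],[0.3,0,0,-0.035,0,0,0],[0.3,0,0,-0.035,0,0,0],[0.3,0,0,-0.03,0,0,0],[0.3,0,0,-0.015,0,0,0],[0.3,0,0,-0.01,0,0,0],[0.3,0,0,0,0,0,0],[0.3,0,0,0,0,0,0]]]'
python3 -m pendant '[[[0.3,0,0,-0.003,0,0,0],[0.3,0,0,-0.002,0,0,0],[0.3,0,0,-0.001,0,0,0],[0.3,0,0,0,0,0,0]]]'
```

```text
t: 20.17
eef_pos: [486.2, -259.0, 24.7]
orientation: [179.9, -0.0, 102.4]
contact_force: [0.5, -0.7, -2.8]
width: 0.506
grip_force: 51.8
t: 20.5
eef_pos: [485.2, -260.2, 18.8]
orientation: [180.0, 0.0, 102.3]
contact_force: [-0.5, 0.6, -3.5]
width: 0.509
grip_force: 51.9
```

```bash
python3 -m pendant '[[[0.3,0,0,-0.001,0,0,0],[0.3,0,0,-0.001,0,0,0],[0.3,0,0,0,0,0,0]]]'
python3 -m pendant '[[[0.3,0,0,-0.001,0,0,0],[0.3,0,0,0,0,0,0]]]'
```

```text
t: 20.75
eef_pos: [485.2, -260.2, 16.6]
orientation: [180.0, 0.0, 102.3]
contact_force: [-0.7, -0.2, 1.9]
width: 0.504
grip_force: 52.3
t: 20.92
eef_pos: [485.1, -260.2, 16.6]
orientation: [180.0, 0.0, 102.3]
contact_force: [-3.1, 0.8, 11.4]
width: 0.506
grip_force: 53.7
```

The force has changed sign, so it's resting on the mat. Opening, then rising straight up.

```bash
python3 -m pendant '[[[0.6,0,0,0.001,0,0,0],[1,0,0,0,0,0,0],[1,0,0,0,0,0,0],[1,0,0,0,0,0,0],[1,0,0,0,0,0,0],[1,0,0,0,0,0,0]]]'
python3 -m pendant '[[[1,0,0,0.01,0,0,0],[1,0,0,0.03,0,0,0],[1,0,0,0.035,0,0,0],[1,0,0,0.035,0,0,0],[1,0,0,0.035,0,0,0],[1,0,0,0.02,0,0,0],[1,0,0,0,0,0,0],[1,0,0,0,0,0,0]]]'
python3 - <<'E'
from h import *
c,P,st=snap('wrist'); W=cloud(c,P); z=W[...,2]; hsv=cv2.cvtColor(c['color'],cv2.COLOR_RGB2HSV)
A=(W[...,0]>400)&(W[...,0]<680)&(W[...,1]<-120)&(W[...,1]>-440)
m=(A&(z>44)&(z<56)&(hsv[...,2]>60)&(hsv[...,1]<110)).astype('u1'); k,l,s,_=cv2.connectedComponentsWithStats(m); i=1+s[1:,4].argmax(); p=W[l==i]; print(s[i],cv2.minAreaRect(p[:,:2].astype('f4')),np.median(p[:,2]))
print('mat',onplane(c,P,[(209,27),(468,107),(166,257),(365,308)],6).mean(0))
c,P,st=snap('scene'); W=cloud(c,P); z=W[...,2]; V=c['color'].max(2)
m=(z>212)&(z<275)&(V<70)&(W[...,1]>330)&(W[...,0]>500)&(W[...,0]<700); print('post',m.sum(),np.median(W[m],0))
cv2.imwrite('pics/s6.png',cv2.resize(c['color'][:,:,::-1],(784,588)))
E
```

```text
t: 21.42
eef_pos: [485.0, -260.0, 16.1]
orientation: [-180.0, -0.0, 102.3]
contact_force: [-1.2, 1.2, -0.5]
width: 1.004
grip_force: 0.0
t: 22.08
eef_pos: [485.5, -260.3, 183.2]
orientation: [179.9, 0.1, 102.3]
contact_force: [1.2, 0.1, 0.1]
width: 1.003
grip_force: 0.0
[ 252  131   49  147 6616] ((488.4795837402344, -279.05828857421875), (43.501182556152344, 146.4809112548828), 11.745643615722656) 49.99846011886544
mat [ 513.20511236 -261.86242041    6.        ]
post 145 [609.65292537 424.64217183 242.82862356]
```

View pics/s6.png

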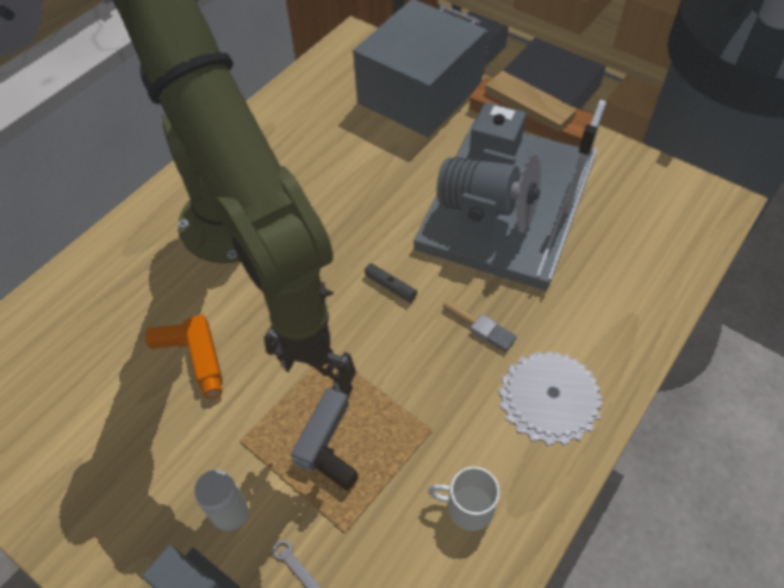

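The guard is open with its post at (588,138). The thermometer lies flat on the mat at (320,430), about 30 mm from its middle. Everything else is where it was, and the gripper is clear.

```bash
python3 -c "
from bench import finish_job; print(finish_job())"
```

```text
the job is handed in; nothing more can be done
None
```

I handed the job in at about 22 s of the 67 s allowed: the guard is open at its stop, the thermometer was held about 91 mm off and square to the nut for just over 2 s, and it's back on its side on the mat with nothing else visibly moved (the hand-in gave no verdict).

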